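# Release the ratchet clamp on the jar

### The job

Open the ratchet clamp that holds the white plastic jar: flick its sprung pawl off the toothed wheel by the bare steel post so that it snaps over and stays off, then ease the drum back by the black knob, slowly (no quicker than about half a turn a second), until the lever rests against its stop post. Leave the jar standing in its cradle, and leave the other clamp, with the conical flask, as it is.

Things in the scene. Friction and masses are not known exactly. Their poses are not given: they have to be found in the camera images.
- clamp_jar: Clamp that holds the white jar: aluminium plate 300 (x) x 250 (y) x 12 mm fixed on the bench, centred 35 mm to +x, 12 mm to +y of the origin. Origin: drum axis at bench height; z up, x from drum to jar (jar axis at x = 104 mm), y towards the pawl. Toothed wheel 96 mm across, top 28 mm up; drum 60 mm across, top 52 mm. Two like clamps may stand either way round; this has the jar.
- clamp_jar_drum (a joint): Turn of the jar clamp's wheel, drum and lever about the upright axis, rad: about 0 at the start (wound, knob on the clamp's -x side), growing anticlockwise from above, 1.30 at the stop (knob on the -y side). A drag brake (0.12 N m, 2 to 3 N at the knob) keeps it where it is left. With the pawl on, the teeth block it after at most 0.25 rad.
- clamp_jar_pawl (a joint): Turn of the jar clamp's pawl, rad: 0 on (nose between the teeth), 0.65 off, anticlockwise from above about its upright pivot at x = -40, y = 64 mm of the clamp; pawl and arm lie below 33 mm. An over-centre spring drives it to the nearer end, changing over at 0.30; this takes 2 to 3 N at the post, and the pawl then stays off by itself.
- clamp_jar_post (a point): Grip point on the pawl's bare upright steel post (round, 13 mm thick, top 80 mm above the bench), on its axis, 65 mm above the bench. It is 50 mm from the pawl's pivot, on the pivot's +y side at the start; flicking the pawl off takes it about 32 mm in an arc towards the clamp's -x.
- clamp_jar_knob (a point): Grip point on the lever's black upright knob (round, 19 mm thick, 62 to 107 mm above the bench), on its axis, 65 mm from the drum's axis, 88 mm above the bench. The flat lever lies 52 to 60 mm up; its other end has a rubber finger that bars the jar's cradle. Its fixed steel stop post (12 mm thick, top 62 mm up) stands at x = 2, y = -55 mm of the clamp.
- jar: The white plastic wide-mouth jar, 69 mm across, 134 mm high, standing loose in the cradle of its clamp; origin at the centre of its underside, z up.
- clamp_flask_drum (a joint): Drum of the other clamp (the one that holds the conical flask), same meaning; about 0 at the start. To be left alone.
- clamp_flask_pawl (a joint): Pawl of the other clamp, same meaning; 0 (on) at the start. To be left alone.
Not all that is in view belongs to the job. What is shaped like the jar but red is not meant.

How it is judged:
By the outcome, as a careful person would: the job done as asked, in the order asked, and still so for the second after the job is handed in, with the robot touching nothing.
It also fails if it takes over 48 s, if anything falls off the work surface, if the arm or the gripper's body presses on something with over 40 N, if the wrist force passes 120 N, or if a joint passes its speed limit or range.

### The arm

A 7-joint arm with a two-finger parallel gripper is mounted at the origin on a cart in front of the work surface, level with it; the furniture and walls round the work are solid. World frame = base frame: x ahead of the robot, y to its left, z up, the work surface at z = 0. Lengths are in m, angles in rad, forces in N, time in s.
With the tool pointing down it reaches from about 0.4 to 0.85 m from the base axis. Payload 6.9 kg.
Tool frame: the origin (TCP) lies midway between the tips of the shut fingers; the grasp point (between the pads) lies 19 mm behind it; z points along the fingers, y is the line along which they close (so a half turn about z gives the same grasp; the last joint's range is limited). The gripper opens to 85 mm and grips with 20 to 120 N. Pads are 22 mm wide; open, the fingers measure 114 mm over their backs; the gripper's body (76 mm by 85 mm) begins 54 mm behind the grasp point. The pads swing forward as they close: fully open they stand 13 mm farther back than shut.
Start: joints at [1.333, 0.507, -0.238, 1.5, 0.126, 1.149, -0.155], TCP at [0.21, -0.589, 0.231] pointing down, gripper open.
Joint ranges: [-3.08, 3.08], [-0.24, 2.05], [-1.43, 1.35], [0, 2.5], [-1.52, 4.66], [0.17, 1.96], [-2.89, 2.89]. Speed limits (rad/s): [2.39, 2.39, 3.14, 3.14, 3.14, 3.14, 3.14].

### API

Orientations are given as a rotation vector (axis times angle).
In Python, from station import status, imaging, ticket, spotter gives the robot as it stands.
- The arm moves only by the tool send_rows, never from a script. Its argument "motion" is a list of rows, each an object with "slide": the shift along the world's x, y, z as a fraction of full scale, a list of three; "rot": the turn, a rotation vector about the world's x, y, z as a fraction of full scale, a list of three. A call has 1 to 5 rows; each row shifts and turns the commanded pose from where the row before left it; what a row does not reach is not made up. Full scale, the value 1, is 300 mm for a shift and pi/4 rad for a turn. A row lasts 1/12 s, in which the tool goes at most 41.7 mm and 7.16 degrees, less where a joint would pass 70% of its speed; a pose out of reach is approached as far as the arm can. A call with a number of a shift or a turn outside -1 to 1 is refused whole. A call with a gripper value outside its range is refused whole. "grip" is the opening, from -1 (shut) to 1 (fully open), set as the call begins (left out, the last holds). The fingers move at their own pace and stop on an object; "squeeze" is the grip in N (left out, the last holds). Time passes only in rows, so rows that do not move let the fingers close. It gives the time, the measured TCP pose, the force, the opening and the grip force at its end, in the units of the state.
- status.observe(): the state, without advancing time (a new reading comes with each control period).
- imaging.capture(name): name is "side" or "top"; returns a dict with "frame" (480x640x3 uint8, red, green, blue), "depth" (480x640 float32, m along the optical axis (not along the pixel's ray), 0 where there is no reading), "fx", "fy", "cx", "cy" (pixels), "k1" (the pictures are not rectified: a ray, as slopes to the right and down, at radius r is drawn at 1 + k1 r^2 times it, then the intrinsics apply), "extrinsics" (4x4, takes a point from world to camera coordinates). Camera axes: x right, y down, z forward; pixel columns grow to the right and rows downward; lengths in m; the calibration is good to about 2 mm. A picture is of the moment at which its call begins.
- ticket.sign_off(): hands the job in; it is judged then, once.
Trained networks look in a picture, given as the dict that the camera call returned (one of the last four; its "shot" number tells which), for a name from the list of things; names that differ only in an ending like _2 or _b are one class to them, and where a whole thing is asked for, a point or a joint stands for the part that bears it (a point fixed in the world has none). Each returns a list of dicts, best first, with "score" (0 to 1); they miss things now and then, are a little off and sometimes report something else, mostly with a low value. They report only what shows in the picture. A call takes as long as a camera call. They do not tell look-alikes from the thing itself.
- spotter.recognise(thing, picture): "box" ([centre column, centre row, width, height] in pixels, round what is visible of it).
- spotter.silhouettes(thing, picture): "mask" (480x640 bool, what is visible of it) and "box" ([centre column, centre row, width, height] in pixels, round what is visible of it).
The state is a dict: "clock": time; "joint_pos": joint angles; "joint_velocities": joint speeds; "joint_torque": joint torques, N m; "tool_pos": TCP position; "tool_rot": TCP orientation; "wrist_force": force on the tool from outside, world axes, zero at the start; "torque": the same for the moment, N m; "width": finger opening in m; "grasp_force": force on a finger pad.
Only numpy, scipy, OpenCV 4.12 (cv2) and the standard library are available. Lean on these libraries where they do the work, as an engineer would, in place of code of your own. Each camera call takes 0.05 s, during which the arm holds its last target. There are 200 camera calls.

## Working session

There is one attempt and no reset: what is moved stays moved. The work goes in short steps, Python scripts to look and compute and a tool call to move; the robot and the scene stay as the last step left them, time stands still between calls to the robot, and variables do not carry over. Pictures are saved under pics/ and viewed, at most 10 in all, crops included, and the job is handed in when it is done.

Besides the shell and the picture viewer there is one more tool, called after "Call:" by a JSON object that holds its "method" and its "body". send_rows: Moves the arm, as the interface text tells. Its arguments: {"type":"object","properties":{"motion":{"type":"array","items":{"type":"object","properties":{"slide":{"type":"array","items":{"type":"number"}},"rot":{"type":"array","items":{"type":"number"}}}}},"grip":{"type":"number"},"squeeze":{"type":"number"}},"required":["motion"]}

```bash
mkdir -p pics; ls
cat > h.py <<'E'
import numpy as np, cv2
from station import status, imaging, ticket, spotter
def world(p,u,v,d=None,z=None):
    K=np.array([[p["fx"],0,p["cx"]],[0,p["fy"],p["cy"]],[0,0,1.]])
    xy=cv2.undistortPoints(np.array([[[u,v]]],float),K,np.array([p["k1"],0,0,0.]))[0,0]
    T=np.linalg.inv(p["extrinsics"]); r=T[:3,:3]@np.array([*xy,1]); o=T[:3,3]
    if d is None: d=(z-o[2])/r[2]
    return o+d*r
def pix(p,X):
    E=p["extrinsics"]; c=E[:3,:3]@np.asarray(X,float)+E[:3,3]; a=c[:2]/c[2]; a=a*(1+p["k1"]*(a@a))
    return np.array([p["fx"]*a[0]+p["cx"],p["fy"]*a[1]+p["cy"]])
def save(p,n,crop=None,s=1):
    im=p["frame"][:,:,::-1]
    if crop: im=im[crop[1]:crop[3],crop[0]:crop[2]]
    cv2.imwrite("pics/"+n,cv2.resize(im,None,fx=s,fy=s,interpolation=cv2.INTER_CUBIC))
E
python3 - <<'E'
from h import *
s=status.observe(); print(s["clock"],s["tool_pos"],s["tool_rot"],s["width"])
for c in("top","side"):
    p=imaging.capture(c); save(p,c+"0.png"); T=np.linalg.inv(p["extrinsics"]); print(c,T[:3,3].round(3),T[:3,2].round(2))
    for t in["clamp_jar","clamp_jar_post","clamp_jar_knob","jar"]:
        f=spotter.silhouettes(t,p) 
        for q in f[:4]:
            m=q["mask"]&(p["depth"]>0); v,u=np.nonzero(m)
            if len(u)==0: continue
            um,vm=np.median(u),np.median(v); d=np.median(p["depth"][m])
            print(t,round(q["score"],2),np.round(q["box"]),world(p,um,vm,d).round(3))
E
```

```text
pics
0.0 [ 0.20984487 -0.58819747  0.23043309] [-3.09383298e+00 -5.35644434e-01  5.48909622e-04] 0.08543505525537269
top [0.483 0.043 1.08 ] [ 0.07  0.01 -1.  ]
clamp_jar 0.57 [449. 237. 158. 177.] [ 0.55  -0.212  0.013]
clamp_jar_post 0.67 [422. 269.  36.  37.] [ 0.478 -0.182  0.027]
clamp_jar_knob 0.57 [462. 253.  41.  73.] [ 0.531 -0.233  0.053]
jar 0.74 [456. 192.  52.  42.] [ 0.635 -0.213  0.086]
jar 0.59 [329. 287.  35.  38.] [0.458 0.018 0.006]
side [0.27  1.313 0.578] [ 0.2  -0.91 -0.36]
clamp_jar 0.82 [328. 220. 106.  53.] [ 0.571 -0.178  0.021]
clamp_jar 0.23 [313. 282.  67.  43.] [0.5   0.251 0.047]
clamp_jar_knob 0.91 [339. 210.  50.  34.] [ 0.542 -0.228  0.055]
jar 0.94 [350. 243.  25.  63.] [0.453 0.043 0.078]
jar 0.78 [304. 200.  21.  51.] [ 0.627 -0.19   0.097]
```

View pics/top0.png

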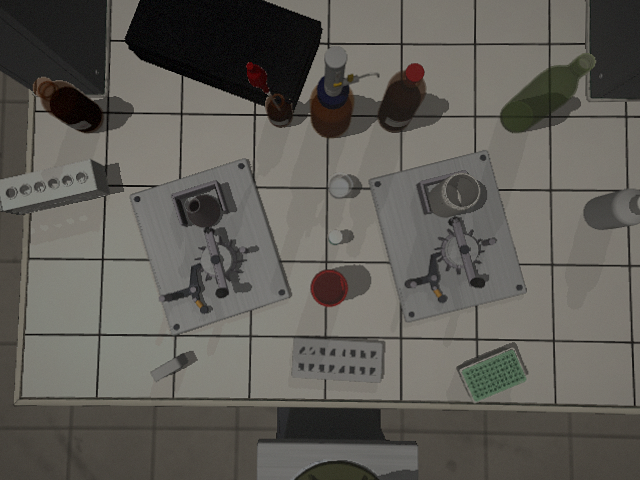

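View pics/side0.png

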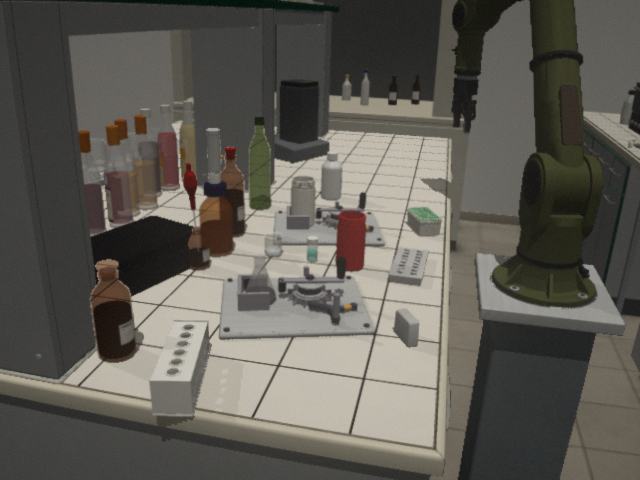

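The jar's clamp is the right-hand one in the top view: jar (458,192), knob about (477,282), pawl area about (430,280). Look-alikes are the flask clamp (left, drum about (215,255)), the red jar (330,287), and the white bottle lying at (615,208). The jar in the right-hand cradle is white and translucent, so I choose that one. A close crop will check it.

```bash
cat >> h.py <<'E'
def pose(p,C):
    W=np.array([world(p,*c,z=.012)[:2] for c in C])  # far-left, far-right, near-right, near-left
    L=np.array([[185,137],[185,-113],[-115,-113],[-115,137]])/1000.
    a=W-W.mean(0); b=L-L.mean(0); th=np.arctan2((b[:,0]*a[:,1]-b[:,1]*a[:,0]).sum(),(b*a).sum())
    R=np.array([[np.cos(th),-np.sin(th)],[np.sin(th),np.cos(th)]]); t=W.mean(0)-R@L.mean(0)
    return th,R,t,(W-(L@R.T+t))*1000
E
python3 - <<'E'
from h import *
p=imaging.capture("top")
th,R,t,res=pose(p,[(371,183),(487,150),(526,290),(407,321)])
print(th,t,res.round(1))
P=lambda x,y,z:np.array([*(R@[x,y]+t),z])
im=p["frame"][:,:,::-1]; x0,y0,x1,y1=360,140,540,330; im=cv2.resize(im[y0:y1,x0:x1],None,fx=3,fy=3,interpolation=cv2.INTER_CUBIC)
im=np.clip(im*1.4,0,255).astype(np.uint8)
for n,q in dict(drum=(0,0,.052),piv=(-.04,.064,.033),post=(-.04,.114,.08),knob=(-.065,0,.107),stop=(.002,-.055,.062),jar=(.104,0,.134)).items():
    X=P(*q); print(n,X.round(3)); u,v=(pix(p,X)-[x0,y0])*3; cv2.circle(im,(int(u),int(v)),5,(0,0,255),1); cv2.putText(im,n,(int(u)+5,int(v)),0,.4,(0,255,0),1)
cv2.imwrite("pics/c1.png",im)
E
```

```text
0.2657330152241744 [ 0.53375783 -0.23927922] [[-7.  -6.3]
 [-3.2  0.9]
 [ 4.7  5.7]
 [ 5.5 -0.2]]
drum [ 0.534 -0.239  0.052]
piv [ 0.478 -0.188  0.033]
post [ 0.465 -0.14   0.08 ]
knob [ 0.471 -0.256  0.107]
stop [ 0.55  -0.292  0.062]
jar [ 0.634 -0.212  0.134]
```

View pics/c1.png

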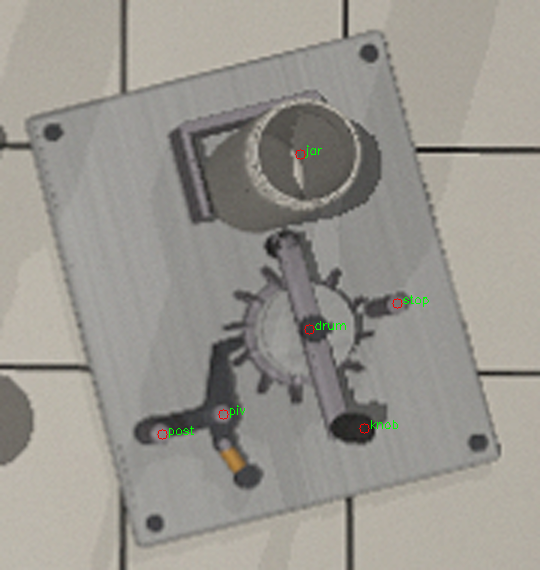

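The crop shows the right clamp: clear white jar at crop (305,155), bare post at (160,433), knob at (355,428), stop at (397,303). The plate-fit predictions land on all of them. I'll refine the post and knob with depth.

```bash
cat > near.py <<'E'
from h import *
def cloud(p):
    v,u=np.mgrid[0:480,0:640]; d=p["depth"].astype(float)
    K=np.array([[p["fx"],0,p["cx"]],[0,p["fy"],p["cy"]],[0,0,1.]])
    xy=cv2.undistortPoints(np.stack([u,v],-1).reshape(-1,1,2).astype(float),K,np.array([p["k1"],0,0,0.]))[:,0]
    c=np.c_[xy,np.ones(len(xy))]*d.reshape(-1,1); T=np.linalg.inv(p["extrinsics"]); return (c@T[:3,:3].T+T[:3,3])[d.ravel()>0]
def blob(X,c,r,z0,z1):
    m=(np.linalg.norm(X[:,:2]-c,axis=1)<r)&(X[:,2]>z0)&(X[:,2]<z1); q=X[m]
    return (len(q),q.mean(0).round(4),q.min(0).round(3),q.max(0).round(3)) if len(q) else None
E
python3 - <<'E'
from near import *
for c in("top","side"):
    X=cloud(imaging.capture(c)); print(c)
    for n,q,z0,z1 in(("post",(.465,-.14),.045,.09),("knob",(.471,-.256),.07,.115),("jar",(.634,-.212),.1,.15),("stop",(.55,-.292),.04,.07)): print(n,blob(X,q,.03 if n!="jar" else .05,z0,z1))
E
```

```text
top
post (58, array([ 0.4676, -0.1363,  0.0725]), array([ 0.461, -0.143,  0.046]), array([ 0.473, -0.13 ,  0.082]))
knob (131, array([ 0.4722, -0.2516,  0.0985]), array([ 0.463, -0.262,  0.072]), array([ 0.482, -0.245,  0.11 ]))
jar (699, array([ 0.6331, -0.2086,  0.1291]), array([ 0.601, -0.244,  0.1  ]), array([ 0.667, -0.177,  0.15 ]))
stop (65, array([ 0.549 , -0.2839,  0.0556]), array([ 0.534, -0.295,  0.04 ]), array([ 0.557, -0.262,  0.066]))
side
post None
knob (80, array([ 0.4702, -0.2467,  0.0886]), array([ 0.462, -0.261,  0.07 ]), array([ 0.48 , -0.238,  0.106]))
jar (446, array([ 0.6296, -0.1967,  0.1253]), array([ 0.6  , -0.249,  0.1  ]), array([ 0.664, -0.172,  0.145]))
stop (18, array([ 0.5491, -0.2852,  0.0547]), array([ 0.544, -0.293,  0.045]), array([ 0.554, -0.275,  0.06 ]))
```

Measured: post (0.467,-0.137), knob (0.472,-0.253), drum (0.535,-0.237), clamp yaw about 0.26. These agree with the stated sizes. I'll set out to the point beside the post with the fingers shut.

Call:
{"method": "send_rows", "body": {"motion": [{"slide": [0.065,0.102,0],"rot": [0,0,-0.02]},{"slide": [0.065,0.102,0],"rot": [0,0,-0.02]},{"slide": [0.065,0.102,0],"rot": [0,0,-0.02]},{"slide": [0.065,0.102,0],"rot": [0,0,-0.02]},{"slide": [0.065,0.102,0],"rot": [0,0,-0.02]}], "grip": -1, "squeeze": 20}}

```text
clock: 1.07
tool_pos: [0.3082, -0.4342, 0.2314]
tool_rot: [3.114, 0.412, 0.0]
wrist_force: [1.5, -1.0, 0.0]
width: 0.0255
grasp_force: 0.0
```

Call:
{"method": "send_rows", "body": {"motion": [{"slide": [0.065,0.102,0]},{"slide": [0.065,0.102,0]},{"slide": [0.065,0.102,0]},{"slide": [0.065,0.102,0]},{"slide": [0.065,0.102,0]}]}}

```text
invalid input at $.motion[0]: expected keys slide, rot
```

Call:
{"method": "send_rows", "body": {"motion": [{"slide": [0.065,0.102,0]},{"slide": [0.065,0.102,0]},{"slide": [0.065,0.102,0]},{"slide": [0.065,0.102,0]},{"slide": [0,0,0]}]}}

```text
invalid input at $.motion[0]: expected keys slide, rot
```

Call:
{"method": "send_rows", "body": {"motion": [{"slide": [0.065,0.102,0],"rot": [0,0,0]},{"slide": [0.065,0.102,0],"rot": [0,0,0]},{"slide": [0.065,0.102,0],"rot": [0,0,0]},{"slide": [0.065,0.102,0],"rot": [0,0,0]},{"slide": [0.065,0.102,0],"rot": [0,0,0]}]}}

```text
clock: 1.48
tool_pos: [0.4058, -0.2811, 0.2316]
tool_rot: [3.114, 0.414, 0.001]
wrist_force: [1.2, -1.2, 0.3]
width: 0.0001
grasp_force: 0.0
```

Call:
{"method": "send_rows", "body": {"motion": [{"slide": [0.065,0.102,0],"rot": [0,0,0]},{"slide": [0.065,0.102,0],"rot": [0,0,0]},{"slide": [0.065,0.102,0],"rot": [0,0,0]},{"slide": [0.065,0.102,0],"rot": [0,0,0]},{"slide": [0.05,0.09,0],"rot": [0,0,0]}]}}

```text
clock: 1.9
tool_pos: [0.4994, -0.1308, 0.2316]
tool_rot: [-3.114, -0.416, -0.002]
wrist_force: [0.7, -0.4, 0.3]
width: 0.0001
grasp_force: 0.0
```

Call:
{"method": "send_rows", "body": {"motion": [{"slide": [0,0,-0.1],"rot": [0,0,0]},{"slide": [0,0,-0.1],"rot": [0,0,0]},{"slide": [0,0,-0.1],"rot": [0,0,0]},{"slide": [0,0,-0.1],"rot": [0,0,0]},{"slide": [0,0,0],"rot": [0,0,0]}]}}

```text
clock: 2.32
tool_pos: [0.495, -0.1326, 0.1068]
tool_rot: [-3.111, -0.414, 0.012]
wrist_force: [-1.2, 0.1, 0.0]
width: -0.0004
grasp_force: 0.0
```

Run:
```python
from near import *
s=status.observe(); print(s["tool_pos"],s["tool_rot"])
p=imaging.capture("top"); save(p,"t2.png",(360,140,540,330),3)
print(blob(cloud(p),(.467,-.137),.015,.045,.09))
```

```text
[ 0.49498292 -0.13264637  0.1068279 ] [-3.11109661 -0.41411432  0.01181527]
(38, array([ 0.4666, -0.1345,  0.0685]), array([ 0.461, -0.141,  0.047]), array([ 0.472, -0.13 ,  0.081]))
```

View pics/t2.png

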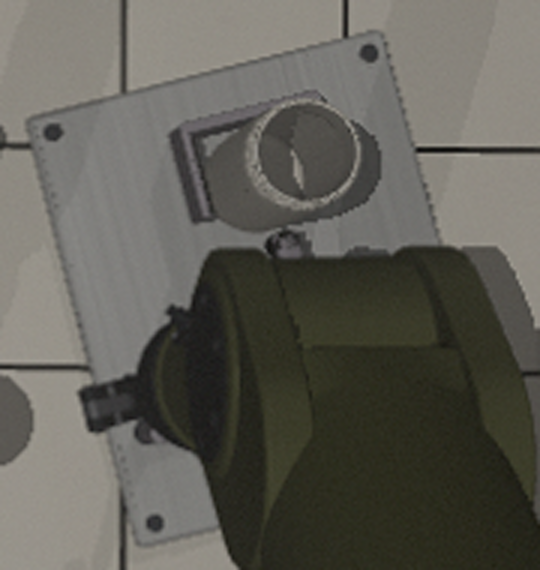

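The crop shows the gripper beside the post (about (145,435)), with the arm hiding the rest of the pawl. The TCP is about 28 mm from the post along the push line. I'll add 6 mm of clearance, go down, then push.

Call:
{"method": "send_rows", "body": {"motion": [{"slide": [0.025,0,-0.05],"rot": [0,0,0]},{"slide": [0,0,-0.05],"rot": [0,0,0]},{"slide": [0,0,-0.05],"rot": [0,0,0]},{"slide": [0,0,-0.03],"rot": [0,0,0]},{"slide": [0,0,0],"rot": [0,0,0]}]}}

```text
clock: 2.78
tool_pos: [0.5056, -0.1334, 0.0573]
tool_rot: [-3.114, -0.414, 0.001]
wrist_force: [-0.4, -0.7, -0.1]
width: 0.0003
grasp_force: 0.0
```

Call:
{"method": "send_rows", "body": {"motion": [{"slide": [-0.015,-0.004,0],"rot": [0,0,0]},{"slide": [-0.015,-0.004,0],"rot": [0,0,0]},{"slide": [-0.015,-0.004,0],"rot": [0,0,0]},{"slide": [-0.015,-0.004,0],"rot": [0,0,0]},{"slide": [-0.015,-0.004,0],"rot": [0,0,0]}]}}

```text
clock: 3.2
tool_pos: [0.483, -0.1395, 0.058]
tool_rot: [3.114, 0.413, 0.002]
wrist_force: [2.2, 0.7, 1.3]
width: -0.0003
grasp_force: 1.2
```

Call:
{"method": "send_rows", "body": {"motion": [{"slide": [-0.016,-0.006,0],"rot": [0,0,0]},{"slide": [-0.016,-0.006,0],"rot": [0,0,0]},{"slide": [-0.016,-0.006,0],"rot": [0,0,0]},{"slide": [-0.016,-0.006,0],"rot": [0,0,0]},{"slide": [-0.016,-0.006,0],"rot": [0,0,0]}]}}

```text
clock: 3.62
tool_pos: [0.4581, -0.1486, 0.0571]
tool_rot: [-3.114, -0.414, 0.001]
wrist_force: [-0.8, -1.0, 0.2]
width: 0.0001
grasp_force: 0.0
```

Call:
{"method": "send_rows", "body": {"motion": [{"slide": [-0.01,-0.003,0],"rot": [0,0,0]},{"slide": [0,0,0],"rot": [0,0,0]}]}}

```text
clock: 3.78
tool_pos: [0.4561, -0.1493, 0.0573]
tool_rot: [3.114, 0.413, 0.002]
wrist_force: [0.8, -0.4, -1.1]
width: -0.0001
grasp_force: 0.7
```

Call:
{"method": "send_rows", "body": {"motion": [{"slide": [0.03,0.01,0],"rot": [0,0,0]},{"slide": [0,0,0.1],"rot": [0,0,0]},{"slide": [0,0,0.1],"rot": [0,0,0]},{"slide": [0,0,0.1],"rot": [0,0,0]},{"slide": [0,-0.1,0.08],"rot": [0,0,0]}]}}

```text
clock: 4.2
tool_pos: [0.4665, -0.1703, 0.1736]
tool_rot: [-3.109, -0.427, -0.002]
wrist_force: [1.4, 0.6, -0.6]
width: 0.0001
grasp_force: 0.0
```

Call:
{"method": "send_rows", "body": {"motion": [{"slide": [0,-0.1,0],"rot": [0,0,0]},{"slide": [0,-0.1,0],"rot": [0,0,0]},{"slide": [0,-0.06,0],"rot": [0,0,0]},{"slide": [0,0,0],"rot": [0,0,0]}], "grip": 0.4}}

```text
clock: 4.53
tool_pos: [0.4645, -0.2589, 0.1711]
tool_rot: [3.114, 0.405, -0.001]
wrist_force: [0.0, -0.4, -0.2]
width: 0.0485
grasp_force: 0.0
```

Run:
```python
from near import *
s=status.observe(); print(s["tool_pos"],s["tool_rot"],s["width"])
for c in("top","side"):
    p=imaging.capture(c); X=cloud(p); print(c,"off",blob(X,(.441,-.155),.012,.045,.09),"on",blob(X,(.467,-.137),.012,.045,.09),"knob",blob(X,(.472,-.253),.025,.07,.115))
    if c=="top": a=p["frame"][140:330,360:540]
    else: b=p["frame"][130:320,260:440]
cv2.imwrite("pics/t3.png",cv2.resize(np.hstack([a,b])[:,:,::-1],None,fx=2.2,fy=2.2))
```

```text
[ 0.46454937 -0.25891966  0.17111972] [ 3.11355042e+00  4.04522778e-01 -1.46074218e-03] 0.048493230120971294
top off (60, array([ 0.4414, -0.1543,  0.0724]), array([ 0.435, -0.162,  0.045]), array([ 0.447, -0.15 ,  0.084])) on None knob (116, array([ 0.4732, -0.251 ,  0.0969]), array([ 0.463, -0.262,  0.071]), array([ 0.482, -0.245,  0.109]))
side off (55, array([ 0.4386, -0.1501,  0.0631]), array([ 0.433, -0.163,  0.045]), array([ 0.445, -0.143,  0.078])) on None knob (78, array([ 0.4703, -0.2477,  0.0888]), array([ 0.461, -0.262,  0.071]), array([ 0.48 , -0.239,  0.104]))
```

View pics/t3.png

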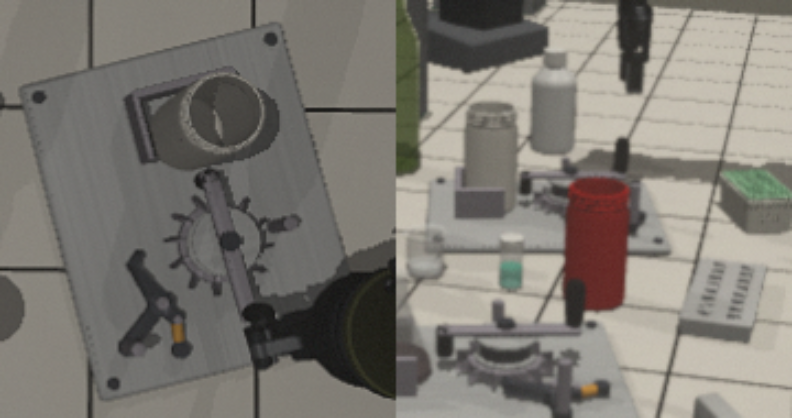

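The pawl is off: in the left half its nose (135,258) is clear of the teeth, and the post is measured at (0.441,-0.154), where "off" should put it. The drum hasn't moved. Next I go down over the knob and grip it lightly.

Call:
{"method": "send_rows", "body": {"motion": [{"slide": [0.027,0.018,-0.08],"rot": [0,0,0]},{"slide": [0,0,-0.08],"rot": [0,0,0]},{"slide": [0,0,-0.08],"rot": [0,0,0]},{"slide": [0,0,-0.08],"rot": [0,0,0]},{"slide": [0,0,0],"rot": [0,0,0]}]}}

```text
clock: 5.05
tool_pos: [0.4712, -0.2457, 0.0716]
tool_rot: [-3.109, -0.417, 0.009]
wrist_force: [-1.3, 0.6, -1.1]
width: 0.0597
grasp_force: 0.0
```

Call:
{"method": "send_rows", "body": {"motion": [{"slide": [0,0,0],"rot": [0,0,0]},{"slide": [0,0,0],"rot": [0,0,0]},{"slide": [0,0,0],"rot": [0,0,0]},{"slide": [0,0,0],"rot": [0,0,0]},{"slide": [0,0,0],"rot": [0,0,0]}], "grip": -1, "squeeze": 20}}

```text
clock: 5.47
tool_pos: [0.4742, -0.2494, 0.077]
tool_rot: [3.112, 0.413, 0.004]
wrist_force: [0.4, -0.8, 6.9]
width: 0.0182
grasp_force: 20.8
```

Call:
{"method": "send_rows", "body": {"motion": [{"slide": [0.004,-0.0136,0],"rot": [0,0,0.083]},{"slide": [0.0048,-0.0133,0],"rot": [0,0,0.083]},{"slide": [0.0057,-0.013,0],"rot": [0,0,0.083]},{"slide": [0.0065,-0.0126,0],"rot": [0,0,0.083]},{"slide": [0.0073,-0.0121,0],"rot": [0,0,0.083]}]}}

```text
clock: 5.88
tool_pos: [0.4816, -0.2683, 0.0769]
tool_rot: [3.003, 0.918, 0.0]
wrist_force: [-4.1, 1.4, 10.7]
width: 0.018
grasp_force: 21.1
```

Call:
{"method": "send_rows", "body": {"motion": [{"slide": [0.0081,-0.0116,0],"rot": [0,0,0.083]},{"slide": [0.0089,-0.0111,0],"rot": [0,0,0.083]},{"slide": [0.0096,-0.0105,0],"rot": [0,0,0.083]},{"slide": [0.0102,-0.0098,0],"rot": [0,0,0.083]},{"slide": [0.0108,-0.0091,0],"rot": [0,0,0.083]}]}}

```text
clock: 6.3
tool_pos: [0.495, -0.2842, 0.0769]
tool_rot: [2.815, 1.393, -0.003]
wrist_force: [-5.9, 1.8, 12.4]
width: 0.0179
grasp_force: 21.4
```

Call:
{"method": "send_rows", "body": {"motion": [{"slide": [0.0114,-0.0084,0],"rot": [0,0,0.083]},{"slide": [0.0119,-0.0076,0],"rot": [0,0,0.083]},{"slide": [0.0124,-0.0068,0],"rot": [0,0,0.083]},{"slide": [0.0128,-0.006,0],"rot": [0,0,0.083]},{"slide": [0.0132,-0.0052,0],"rot": [0,0,0.083]}]}}

```text
clock: 6.72
tool_pos: [0.5132, -0.2948, 0.0769]
tool_rot: [2.552, 1.831, -0.004]
wrist_force: [-6.6, 0.8, 11.4]
width: 0.0182
grasp_force: 21.5
```

Call:
{"method": "send_rows", "body": {"motion": [{"slide": [0.0135,-0.0043,0],"rot": [0,0,0.083]},{"slide": [0.0138,-0.0034,0],"rot": [0,0,0.083]},{"slide": [0.0139,-0.0025,0],"rot": [0,0,0.083]},{"slide": [0,0,0],"rot": [0,0,0]}]}}

```text
clock: 7.05
tool_pos: [0.5266, -0.2981, 0.0769]
tool_rot: [2.36, 2.072, -0.002]
wrist_force: [-3.6, -1.0, 9.2]
width: 0.0182
grasp_force: 21.4
```

Run:
```python
from near import *
s=status.observe(); print(s["tool_pos"],s["wrist_force"],s["joint_pos"])
a,b=imaging.capture("top"),imaging.capture("side")
for p in(a,b):
    X=cloud(p); print("knob",blob(X,(.555,-.3),.03,.07,.115),"post",blob(X,(.441,-.155),.012,.045,.09))
cv2.imwrite("pics/t4.png",cv2.resize(np.hstack([a["frame"][140:330,360:540],b["frame"][130:320,260:440]])[:,:,::-1],None,fx=2.2,fy=2.2))
```

```text
[ 0.52661156 -0.29807013  0.07686002] [-3.59712191 -1.02069914  9.17864172] [ 0.85943691  0.69765786 -0.64217678  1.74243413  0.52577585  0.87946923
 -0.14500216]
knob (78, array([ 0.5362, -0.2926,  0.0942]), array([ 0.526, -0.301,  0.072]), array([ 0.551, -0.288,  0.115])) post (58, array([ 0.4412, -0.1544,  0.0726]), array([ 0.435, -0.162,  0.046]), array([ 0.447, -0.15 ,  0.083]))
knob (99, array([ 0.5375, -0.2934,  0.0934]), array([ 0.525, -0.307,  0.07 ]), array([ 0.551, -0.282,  0.115])) post (55, array([ 0.4389, -0.1501,  0.0632]), array([ 0.433, -0.161,  0.045]), array([ 0.445, -0.144,  0.079]))
```

View pics/t4.png

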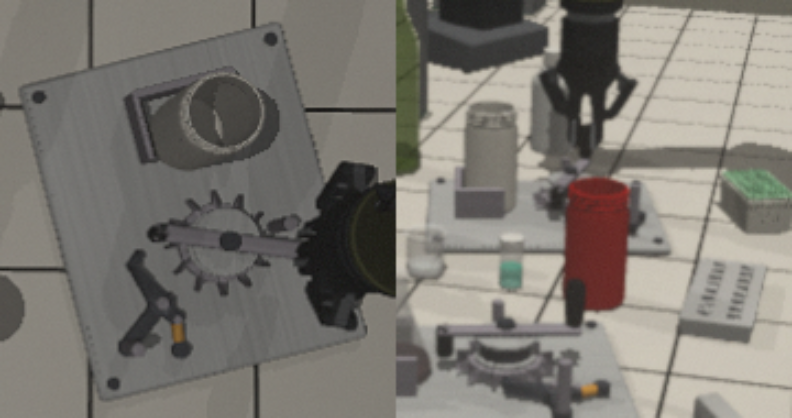

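The lever is at about 1.2 rad. It points right in the left half and is almost at the stop (285,225), with the pawl still off and the jar standing. I'll creep on until I feel the stop.

Call:
{"method": "send_rows", "body": {"motion": [{"slide": [0.01,-0.001,0],"rot": [0,0,0.055]},{"slide": [0.01,0,0],"rot": [0,0,0.055]},{"slide": [0,0,0],"rot": [0,0,0]}]}}

```text
clock: 7.4
tool_pos: [0.5325, -0.2985, 0.0769]
tool_rot: [2.269, 2.17, -0.003]
wrist_force: [-3.8, -2.4, 9.0]
width: 0.0181
grasp_force: 21.3
```

Call:
{"method": "send_rows", "body": {"motion": [{"slide": [0.008,0.001,0],"rot": [0,0,0.04]},{"slide": [0,0,0],"rot": [0,0,0]}]}}

```text
clock: 7.57
tool_pos: [0.5334, -0.2985, 0.0768]
tool_rot: [-2.238, -2.204, 0.007]
wrist_force: [-7.7, -1.4, 10.7]
width: 0.0181
grasp_force: 21.7
```

Call:
{"method": "send_rows", "body": {"motion": [{"slide": [0.007,0,0],"rot": [0,0,0]},{"slide": [0,0,0],"rot": [0,0,0]}]}}

```text
clock: 7.73
tool_pos: [0.5336, -0.2985, 0.0768]
tool_rot: [-2.239, -2.2, 0.011]
wrist_force: [-14.3, -0.5, 16.6]
width: 0.018
grasp_force: 22.4
```

The stop is felt: force rises and the tool no longer moves. I'll ease the load off, open and lift straight up.

Call:
{"method": "send_rows", "body": {"motion": [{"slide": [-0.007,0,0],"rot": [0,0,0]},{"slide": [0,0,0],"rot": [0,0,0]}]}}

```text
clock: 7.9
tool_pos: [0.5334, -0.2985, 0.0768]
tool_rot: [2.24, 2.202, -0.006]
wrist_force: [-6.4, -1.1, 10.8]
width: 0.0179
grasp_force: 21.6
```

Call:
{"method": "send_rows", "body": {"motion": [{"slide": [0,0,0],"rot": [0,0,0]},{"slide": [0,0,0],"rot": [0,0,0]},{"slide": [0,0,0],"rot": [0,0,0]},{"slide": [0,0,0],"rot": [0,0,0]}], "grip": 0.3}}

```text
clock: 8.23
tool_pos: [0.5354, -0.2968, 0.0754]
tool_rot: [2.238, 2.204, 0.001]
wrist_force: [-0.3, -0.9, 0.4]
width: 0.0556
grasp_force: 0.0
```

Call:
{"method": "send_rows", "body": {"motion": [{"slide": [0,0,0.04],"rot": [0,0,0]},{"slide": [0,0,0.1],"rot": [0,0,0]},{"slide": [0,0,0.1],"rot": [0,0,0]},{"slide": [0,0,0.1],"rot": [0,0,0]},{"slide": [0,-0.1,0.05],"rot": [0,0,0]}]}}

```text
clock: 8.65
tool_pos: [0.5385, -0.32, 0.198]
tool_rot: [2.226, 2.213, 0.009]
wrist_force: [1.8, 1.6, 0.2]
width: 0.0552
grasp_force: 0.0
```

Call:
{"method": "send_rows", "body": {"motion": [{"slide": [-0.08,-0.1,0],"rot": [0,0,0]},{"slide": [-0.08,-0.1,0],"rot": [0,0,0]},{"slide": [-0.08,-0.1,0],"rot": [0,0,0]},{"slide": [-0.05,-0.05,0],"rot": [0,0,0]},{"slide": [0,0,0],"rot": [0,0,0]}]}}

```text
clock: 9.07
tool_pos: [0.4431, -0.4377, 0.1923]
tool_rot: [-2.248, -2.194, 0.006]
wrist_force: [-0.4, -0.3, -0.2]
width: 0.0552
grasp_force: 0.0
```

Run:
```python
from near import *
s=status.observe(); print(s["tool_pos"],s["wrist_force"],s["clock"])
a,b=imaging.capture("top"),imaging.capture("side")
for p in(a,b):
    X=cloud(p); print("knob",blob(X,(.535,-.3),.025,.07,.115),"post",blob(X,(.441,-.155),.012,.045,.09),"jar",blob(X,(.634,-.212),.05,.1,.15))
cv2.imwrite("pics/t5.png",cv2.resize(np.hstack([a["frame"][140:330,360:540],b["frame"][130:320,260:440]])[:,:,::-1],None,fx=2.2,fy=2.2))
```

```text
[ 0.44310151 -0.43774859  0.19228724] [-0.379714   -0.25134335 -0.20787577] 9.0667
knob (138, array([ 0.5338, -0.299 ,  0.098 ]), array([ 0.525, -0.311,  0.07 ]), array([ 0.543, -0.292,  0.11 ])) post (59, array([ 0.4413, -0.1544,  0.0727]), array([ 0.435, -0.162,  0.047]), array([ 0.448, -0.15 ,  0.082])) jar (696, array([ 0.6328, -0.2084,  0.1291]), array([ 0.6  , -0.244,  0.1  ]), array([ 0.667, -0.177,  0.149]))
knob (80, array([ 0.5323, -0.2954,  0.0877]), array([ 0.523, -0.308,  0.07 ]), array([ 0.542, -0.286,  0.106])) post (52, array([ 0.4386, -0.1504,  0.0639]), array([ 0.433, -0.16 ,  0.045]), array([ 0.445, -0.144,  0.079])) jar (450, array([ 0.6295, -0.1967,  0.1251]), array([ 0.599, -0.248,  0.1  ]), array([ 0.665, -0.169,  0.145]))
```

View pics/t5.png

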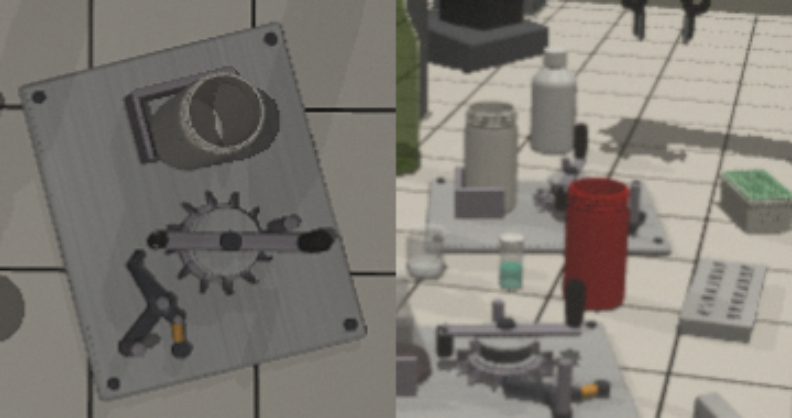

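The lever (knob at (315,240), left half) lies against the stop (290,225). The pawl is off, the jar stands where it was, and the gripper is clear.

```bash
python3 -c "
from station import ticket; print(ticket.sign_off())"
```

```text
the job is handed in; nothing more can be done
None
```

The jar clamp is open and the job is handed in at about 9 s: the pawl snapped off and stayed off, the drum was eased back at about 0.8 rad/s until the lever met its stop, the jar stands unmoved in its cradle, and the flask clamp was not touched.

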